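# Shut and latch the drawer with the key fob

### The job

Push the drawer with the key fob in it fully shut, then push the steel latch on top of the chest all the way across in front of that drawer, so that it cannot be pulled open. Leave the torch's drawer open just as it is, and do not touch or lift the fob, the torch or anything else standing around.

Things in the scene. Friction and masses are not known exactly. Their poses are not given: they have to be found in the camera images.
- chest: dark wooden chest fixed on the console, 160 deep (x) x 290 wide (y) x 95 high (mm). Origin: centre of its underside. x axis from front to back (away from the robot, yaw up to 0.22 rad), y to its left seen from the robot. Front face at x = -80. Two drawers, fronts flush with it when shut, centred at y = +80 (left) and -80 (right), 50 post between; both start 75 to 105 open.
- drawer_left (a joint): opening of the left drawer in m: 0 fully shut (stop), 0.12 fully open. It slides along the chest's x axis, stays where it is left, and takes about 2 N to push. Front 106 wide, 12 thick, from 17 to 81 above the console; inside floor 23 above it, side walls up to 60.
- drawer_right (a joint): the same for the right drawer
- drawer_left_knob (a point): centre of the outer face of the left drawer's steel knob (16 dia, standing 14 out from the drawer front, 55 above the console, in the middle of the front's width); moves with the drawer
- drawer_right_knob (a point): the same for the right drawer
- latch (a joint): position of the latch in m along the chest's y axis: about 0 (within 0.005) at the start, over the middle post and clear of both drawers; +0.05 = left end stop, its tongue in front of the left drawer; -0.05 = right end stop, in front of the right drawer. Stays where it is left; takes about 2 N to push.
- latch_tab (a point): top centre of the latch's steel tab, on the chest's top: 24 wide (chest y) x 18 (x), from 100 to 126 above the console, centre at x = -58 in the chest's frame, on a plate 40 wide. From the plate a tongue 40 wide hangs 3 to 6 in front of the chest's front, down to 66 above the console.
- fob: silver metal key fob with a small split ring, about 51 x 30 x 11 high, loose, lying flat in one of the two open drawers, in the part that stands out of the chest. Origin: centre of its underside.
- torch: small yellow plastic torch with a round press button, 80 long x 24 dia, loose, lying across the other open drawer. Origin: centre of its underside, long axis its x.
- canister: stainless steel canister with twist cap, 72 dia x 127 high; loose bystander beside the chest, on its left. Origin: centre of its underside.
- bowl: turquoise ceramic bowl, 110 dia x 50 high; loose bystander left of the open drawers. Origin: centre of its underside.
- wedge: wooden doorstop wedge, 120 x 38 x 32 high; loose bystander right of the open drawers. Origin: centre of its underside.
- case: soft grey spectacles case, 160 x 60 x 36 high; loose bystander beside the chest, on its right. Origin: centre of its underside.
- cologne: green glass cologne bottle, 52 dia x 150 high; loose bystander to the right, beyond the wedge. Origin: centre of its underside.
- candle: white ceramic candle cup, 64 dia x 50 high, standing on the rear of the chest's top (its underside 95 above the table); loose bystander. Origin: centre of its underside.

How it is judged:
On the way, in this order (a step that is already met when the one before it is completed fails the run):
1. the drawer with the fob is pushed shut, the latch still clear of it (((y of fob in the frame of chest above 0 m and value of joint drawer_left below 0.005 m) or (y of fob in the frame of chest below 0 m and value of joint drawer_right below 0.005 m)) and value of joint latch between -0.02 and 0.02 m), for 0.2 s.
2. the latch is pushed across in front of the shut drawer (((y of fob in the frame of chest above 0 m and value of joint drawer_left below 0.005 m) or (y of fob in the frame of chest below 0 m and value of joint drawer_right below 0.005 m)) and ((y of fob in the frame of chest above 0 m and value of joint latch above 0.042 m) or (y of fob in the frame of chest below 0 m and value of joint latch below -0.042 m))), for 0.2 s.
At the end, for the whole second after the job is handed in: The fob's drawer is within 5 mm of fully shut; the latch is within 8 mm of its end stop on that drawer's side; the torch's drawer is within 15 mm of where it was; fob and torch lie at rest in their own drawers; every bystander is within 20 mm of its place (all of step 2 and ((y of fob in the frame of chest above 0 m and distance of drawer_right_knob from where it was at the start of the episode below 0.015 m) or (y of fob in the frame of chest below 0 m and distance of drawer_left_knob from where it was at the start of the episode below 0.015 m)) and ((y of fob in the frame of chest above 0.03 m and y of torch in the frame of chest below -0.03 m) or (y of fob in the frame of chest below -0.03 m and y of torch in the frame of chest above 0.03 m)) and z of each of fob, torch in the frame of chest below 0.04 m and linear speed of each of fob, torch below 0.02 m/s and distance of each of canister, bowl, wedge, case, cologne, candle from where it was at the start of the episode below 0.02 m); the robot touches nothing.
It fails at once if the latch is slid aside while the fob's drawer is still open ((y of fob in the frame of chest above 0 m and value of joint drawer_left above 0.012 m and (value of joint latch above 0.015 m or value of joint latch below -0.015 m)) or (y of fob in the frame of chest below 0 m and value of joint drawer_right above 0.012 m and (value of joint latch above 0.015 m or value of joint latch below -0.015 m))).
It fails at once if the latch is slid over the wrong drawer ((y of fob in the frame of chest above 0 m and value of joint latch below -0.02 m) or (y of fob in the frame of chest below 0 m and value of joint latch above 0.02 m)).
It fails at once if the torch's drawer is moved by more than 15 mm (not ((y of fob in the frame of chest above 0 m and distance of drawer_right_knob from where it was at the start of the episode below 0.015 m) or (y of fob in the frame of chest below 0 m and distance of drawer_left_knob from where it was at the start of the episode below 0.015 m))).
It fails at once if the fob or the torch is touched by the fingers, lifted or taken out of its drawer (contact force between the fingers and fob above 0.5 N or contact force between the fingers and torch above 0.5 N or not (((y of fob in the frame of chest above 0.03 m and y of torch in the frame of chest below -0.03 m) or (y of fob in the frame of chest below -0.03 m and y of torch in the frame of chest above 0.03 m)) and z of each of fob, torch in the frame of chest below 0.04 m)).
It fails at once if a bystander is moved or lifted by more than 20 mm (distance of any of canister, bowl, wedge, case, cologne, candle from where it was at the start of the episode above 0.02 m).
It also fails if it takes over 42 s, if anything falls off the work surface, if the arm or the gripper's body presses on something with over 40 N, if the wrist force passes 120 N, or if a joint passes its speed limit or range.

### The arm

A 6-joint arm with a two-finger parallel gripper is mounted at the origin on the work surface. World frame = base frame: x ahead of the robot, y to its left, z up, the work surface at z = 0. Lengths are in m, angles in rad, forces in N, time in s.
With the tool pointing down it reaches from about 0.35 to 0.975 m from the base axis. Payload 17.4 kg.
Tool frame: the origin (TCP) lies on the mounting face of the last link; the fingertips stand 173 mm ahead of it and the grasp point (between the pads) lies 155 mm ahead of it; z points along the fingers, y is the line along which they close (so a half turn about z gives the same grasp; the last joint's range is limited). The gripper opens to 85 mm and grips with 20 to 120 N. Pads are 22 mm wide; open, the fingers measure 114 mm over their backs; the gripper's body (76 mm by 85 mm) begins 54 mm behind the grasp point. The pads swing forward as they close: fully open they stand 13 mm farther back than shut.
Start: joints at [1.17, 0.116, 1.442, -0, 1.584, -0.038], TCP at [0.24, 0.631, 0.405] pointing down, gripper open.
Joint ranges: [-2.83, 2.83], [-0.83, 2.19], [0.07, 2.5], [-1.14, 4.28], [0.01, 3], [-2.97, 2.97]. Speed limits (rad/s): [1.89, 1.89, 2.22, 3.14, 3.14, 3.14].

### API

Orientations are given as a unit quaternion [w, x, y, z].
In Python, from rig import r gives the robot as it stands.
- The arm moves only by the tool move_tool, called as name(argument=value, ...) on one line, values as JSON. Schema: {"type":"object","properties":{"steps":{"type":"object","properties":{"motion":{"type":"array","items":{"type":"array","items":{"type":"number"},"minItems":7,"maxItems":7},"minItems":1,"maxItems":5}},"additionalProperties":false,"required":["motion"]},"clamp_n":{"type":"number"},"only":{"type":"string"},"quiet":{"type":"boolean"},"lines":{"type":"string"}},"required":["steps"],"additionalProperties":false}. steps is an object whose key "motion" holds a list of rows, 1 to 5 of them, each of 7 numbers: a rotation vector rx, ry, rz in shares of 4 rad (1.0 is 4 rad), then dx, dy, dz in shares of 0.4 m (1.0 is 0.4 m), then the opening from 0.0 (shut) to 1.0 (fully open); each row shifts and turns the commanded pose from where the row before left it, along the tool's axes as they then stand; what a row does not reach is not made up. A row lasts 1/12 s, in which the tool goes at most 0.0417 m and 0.125 rad, less where a joint would pass 70% of its speed; a pose out of reach is approached as far as the arm can. The fingers move at their own pace and stop on an object; clamp_n is the grip in N (left out, the last holds). Time passes only in rows, so rows that do not move let the fingers close. The tool returns the time, the measured TCP pose, the force, the opening and the grip force at its end. only (a regular expression) keeps the lines of the reply that match it, lines (a string "A,B") keeps lines A to B, and quiet returns only ok. No shift or turn number may pass 1 either way. Input that does not fit is refused with a message, and nothing moves.
- r.sense(): the state, without advancing time (a new reading comes with each control period).
- r.camera(name): name is "side" or "top" or "wrist"; returns the picture (420x560x3 uint8, red, green, blue); there is no depth.
- r.camera_info(name): a dict with "mtx" (3x3 intrinsics, pixels), "rvec" (rotation vector, rad) and "tvec" (3), from world to camera coordinates, as OpenCV has them. Camera axes: x right, y down, z forward; pixel columns grow to the right and rows downward; lengths in m; the calibration is good to about 2 mm. A picture is of the moment at which its call begins: read the wrist's pose just before it. camera_info takes no time and is no camera call; for the wrist camera it gives the pose at the moment of the call.
- r.job_done(): hands the job in; it is judged then, once.
The state is a dict: "time_s": time; "qpos": joint angles; "qvel": joint speeds; "joint_efforts": joint torques, N m; "tcp_pos": TCP position; "tcp_rot": TCP orientation; "wrist_force": force on the tool from outside, world axes, zero at the start; "ft_torque": the same for the moment, N m; "opening": opening from 0.0 (shut) to 1.0 (fully open); "grasp_force": force on a finger pad.
Only numpy, scipy, OpenCV 4.12 (cv2) and the standard library are available. Lean on these libraries where they do the work, as an engineer would, in place of code of your own. Each camera call takes 0.05 s, during which the arm holds its last target. There are 200 camera calls.

## Working session

There is one attempt and no reset: what is moved stays moved. The work goes in short steps, Python scripts to look and compute and a tool call to move; the robot and the scene stay as the last step left them, time stands still between calls to the robot, and variables do not carry over. Pictures are saved under pics/ and viewed, at most 10 in all, crops included, and the job is handed in when it is done.

```bash
mkdir -p pics; ls
```

Run:
```python
from rig import r
import cv2,numpy as np
s=r.sense();print(s['time_s'],s['tcp_pos'],s['tcp_rot'],s['opening'])
for n in('top','side'):
    im=r.camera(n);cv2.imwrite(f'pics/{n}0.png',im[:,:,::-1])
    i=r.camera_info(n);R=cv2.Rodrigues(np.array(i['rvec']))[0];print(n,np.round(-R.T@np.ravel(i['tvec']),3),np.round(R,2).tolist(),i['mtx'])
```

```text
pics
0.0 [0.23956589 0.63107013 0.40395783] [-1.35976523e-04  1.80415276e-01  9.83590351e-01 -5.76038150e-04] 1.000782333443268
top [ 0.462 -0.007  1.246] [[0.01, -1.0, -0.01], [-0.99, -0.01, -0.12], [0.12, 0.01, -0.99]] [[538.09494164   0.         280.88103057]
 [  0.         538.09494164 216.89917838]
 [  0.           0.           1.        ]]
side [0.331 0.506 0.82 ] [[-0.89, -0.45, -0.02], [-0.34, 0.7, -0.62], [0.29, -0.55, -0.78]] [[435.00878091   0.         283.96569961]
 [  0.         435.00878091 209.76283496]
 [  0.           0.           1.        ]]
```

View pics/top0.png

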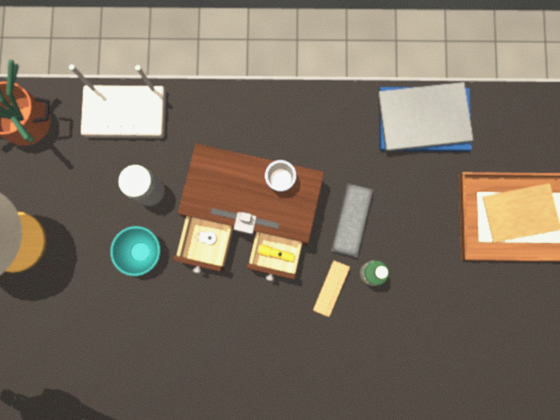

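View pics/side0.png

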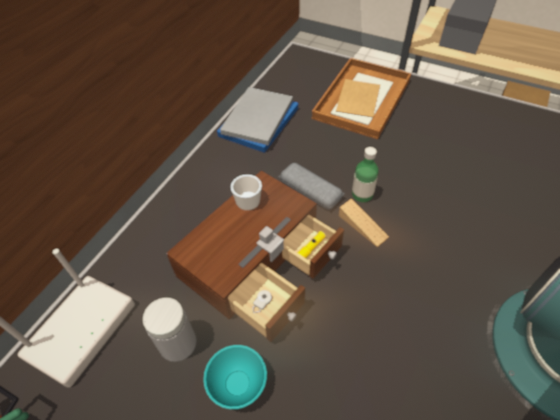

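The top view shows the fob (207,238) in the left drawer, with its knob at (197,269). The torch (277,253) is in the right drawer, knob (270,277), and the latch tab is near (245,220). In the side view the left knob is at (292,317) and the tab at (267,235). I'll enlarge both to pick points.

Run:
```python
import cv2,numpy as np
a=cv2.imread('pics/top0.png')[135:295,165:335];b=cv2.imread('pics/side0.png')[165:340,165:360]
a=cv2.resize(a,(400,376),interpolation=cv2.INTER_CUBIC);b=cv2.resize(b,(400,359),interpolation=cv2.INTER_CUBIC)
c=np.zeros((376,800,3),np.uint8);c[:,:400]=a;c[:359,400:]=b;cv2.imwrite('pics/c0.png',c)
```

Create h.py:
```python
from rig import r
import cv2,numpy as np
def ray(n,p,i=None):
    i=i or r.camera_info(n);R=cv2.Rodrigues(np.array(i['rvec'],float))[0]
    q=cv2.undistortPoints(np.array([[p]],float),np.array(i['mtx'],float),None)[0,0]
    return -R.T@np.ravel(i['tvec']),R.T@np.r_[q,1]
def plane(n,p,z,i=None):
    o,d=ray(n,p,i);return o+d*(z-o[2])/d[2]
def two(p,q,a='top',b='side'):
    o,d=ray(a,p);u,e=ray(b,q)
    t=np.linalg.lstsq(np.c_[d,-e],u-o,rcond=None)[0];A=o+d*t[0];B=u+e*t[1]
    return (A+B)/2,np.linalg.norm(A-B)
```

Run:
```python
from h import *
np.set_printoptions(precision=4,suppress=True)
print(two((197,269),(292,317)),two((270,277),(333,255)))
print(two((245,218),(267,233)))
for p in((196,146),(324,170),(306,242),(180,214)):print(plane('top',p,.095))
```

```text
(array([0.4894, 0.1874, 0.0492]), np.float64(0.0019532333626052214)) (array([0.4736, 0.0253, 0.0501]), np.float64(0.001864760722692235))
(array([0.597 , 0.0782, 0.1187]), np.float64(0.00011917970054770744))
[0.7577 0.1906 0.095 ]
[ 0.7069 -0.0901  0.095 ]
[ 0.5494 -0.0518  0.095 ]
[0.6071 0.2206 0.095 ]
```

View pics/c0.png

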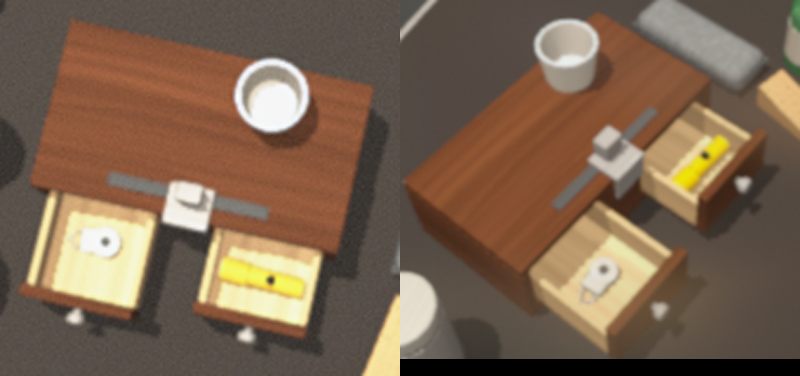

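The crop shows clean edges. The chest's front top edge runs from about (178,214.6) to (308.6,241.4) in the full top picture, and the tab top is at about (245,217). Next I compute the chest frame and the moves.

Create where.py:
```python
from h import *
from scipy.spatial.transform import Rotation as Ro
np.set_printoptions(precision=4,suppress=True)
C=np.array([plane('top',p,.095) for p in((196.9,144.4),(323.1,172),(308.6,241.4),(177.8,214.6))])
ey=(C[0]-C[1]+C[3]-C[2])[:2];ex=(C[0]-C[3]+C[1]-C[2])[:2]
yaw=(np.arctan2(-ey[0],ey[1])*.65+np.arctan2(ex[1],ex[0])*.35)
X=np.array([np.cos(yaw),np.sin(yaw)]);Y=np.array([-X[1],X[0]])
c=C.mean(0)[:2]
def ch(p):return np.array([(p[:2]-c)@X,(p[:2]-c)@Y])
def go(cx,cy,tipz):  # tool-axis shift to put finger axis at chest (cx,cy)
    s=r.sense();R=Ro.from_quat(s['tcp_rot'],scalar_first=True)
    w=np.r_[c+cx*X+cy*Y,tipz+.173]
    T=np.c_[np.r_[-X,0],np.r_[Y,0],[0,0,-1]]
    print('rot',(R.inv()*Ro.from_matrix(T)).as_rotvec(),'shift now',R.inv().apply(w-s['tcp_pos']),'shift after turn',T.T@(w-s['tcp_pos']))
```

Run:
```python
from where import *
print(C[:,:2],c,yaw,np.arctan2(-ey[0],ey[1]),np.arctan2(ex[1],ex[0]),np.linalg.norm(ex)/2,np.linalg.norm(ey)/2)
for a,b in(((196.9,270.3),(291.8,317.1)),((269.5,277.5),(333,255)),((245.3,217.1),(265.9,232.3))):
    p,e=two(a,b);print(p,e,ch(p))
print(r.sense()['tcp_pos'])
go(-.24,.08,.23);go(-.24,.08,.045)
```

```text
[[ 0.7613  0.1887]
 [ 0.7024 -0.0881]
 [ 0.5507 -0.0573]
 [ 0.6057  0.2253]] [0.655  0.0671] -0.2061067106212761 -0.2008404210738493 -0.21588696263792584 0.15730715543543797 0.28547766109267925
[0.4879 0.1878 0.0504] 0.0010784621508754283 [-0.1883  0.0839]
[0.4728 0.0265 0.0521] 0.0010738754616613749 [-0.17   -0.0771]
[0.5993 0.0777 0.119 ] 0.0009225042122355933 [-0.0567 -0.001 ]
[0.2396 0.6311 0.4041]
rot [-0.001  -0.0001 -0.1567] shift now [-0.339  -0.3382  0.0014] shift after turn [-0.2821 -0.387   0.0011]
rot [-0.001  -0.0001 -0.1567] shift now [-0.3391 -0.338   0.1864] shift after turn [-0.2821 -0.387   0.1861]
```

Units first: shifts go in shares of 0.4 m and turns go in shares of 4 rad. So -0.032 m / 0.4 = -0.08, -0.023 m / 0.4 = -0.0575, -0.0785 rad / 4 = -0.0196.

move_tool(steps={"motion":[[0,0,-0.0196,0,0,0,0],[0,0,-0.0196,0,0,0,0],[0,0,0,-0.0575,-0.08,0,0],[0,0,0,-0.0575,-0.08,0,0],[0,0,0,-0.0575,-0.08,0,0]]}, clamp_n=20)

```text
time_s: 0.52
tcp_pos: [0.2876, 0.5219, 0.4038]
tcp_rot: [-0.0, 0.102, 0.995, -0.001]
wrist_force: [0.8, -0.3, 0.3]
opening: 0.301
grasp_force: 0.0
```

move_tool(steps={"motion":[[0,0,0,-0.0575,-0.08,0,0],[0,0,0,-0.0575,-0.08,0,0],[0,0,0,-0.0575,-0.08,0,0],[0,0,0,-0.0575,-0.08,0,0],[0,0,0,-0.0575,-0.08,0,0]]})

```text
time_s: 0.93
tcp_pos: [0.3675, 0.3411, 0.4045]
tcp_rot: [-0.0, 0.103, 0.995, -0.0]
wrist_force: [1.3, 0.7, -0.4]
opening: -0.001
grasp_force: 0.0
```

```bash
python3 -c "
from where import *
go(-.24,.083,.045)"
```

```text
rot [-0.0001 -0.0001  0.0007] shift now [-0.0974 -0.1263  0.1865] shift after turn [-0.0975 -0.1263  0.1865]
```

To row units: -0.03 m / 0.4 = -0.075, -0.023 m / 0.4 = -0.0575.

move_tool(steps={"motion":[[0,0,0,-0.0575,-0.075,0,0],[0,0,0,-0.0575,-0.075,0,0],[0,0,0,-0.0575,-0.075,0,0],[0,0,0,-0.0375,-0.05,0,0],[0,0,0,0,0,0,0]]})

```text
time_s: 1.35
tcp_pos: [0.4283, 0.2148, 0.4046]
tcp_rot: [0.0, 0.104, 0.995, -0.0]
wrist_force: [0.3, 0.3, 0.3]
opening: 0.005
grasp_force: 0.0
```

```bash
python3 - <<'E'
from where import *
go(-.24,.083,.045)
a=r.camera('wrist');b=r.camera('side')
cv2.imwrite('pics/w1.png',np.hstack([cv2.resize(a,(400,300)),cv2.resize(b,(400,300))])[:,:,::-1])
E
```

```text
rot [-0.0008  0.0005 -0.0033] shift now [-0.0121 -0.0149  0.1866] shift after turn [-0.0121 -0.0151  0.1866]
```

View pics/w1.png

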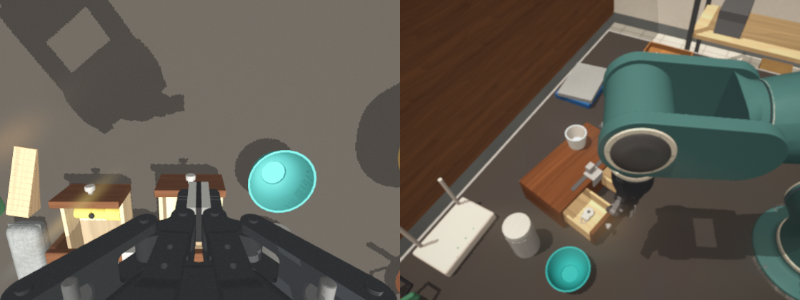

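The wrist view shows the left knob at (190,178) of the half picture, just ahead of the closed fingers, and the side view agrees. Descending in front of the knob.

To row units: 0.04 m / 0.4 = 0.1, 0.037 m / 0.4 = 0.0925.

move_tool(steps={"motion":[[0,0,0,0,-0.035,0.0925,0],[0,0,0,0,0,0.1,0],[0,0,0,0,0,0.1,0],[0,0,0,0,0,0.1,0],[0,0,0,0,0,0.0725,0]]})

```text
time_s: 1.87
tcp_pos: [0.4229, 0.205, 0.2153]
tcp_rot: [-0.001, 0.102, 0.995, -0.0]
wrist_force: [0.1, 0.6, -0.3]
opening: 0.002
grasp_force: 0.0
```

move_tool(steps={"motion":[[0,0,0,0,0,0,0]]})

```text
time_s: 1.95
tcp_pos: [0.4222, 0.2047, 0.2127]
tcp_rot: [-0.004, 0.102, 0.995, -0.002]
wrist_force: [-0.6, 0.0, -1.5]
opening: 0.003
grasp_force: 0.0
```

Run:
```python
from where import *
go(-.199,.083,.045)
a=r.camera('wrist');b=r.camera('side')
cv2.imwrite('pics/w2.png',np.hstack([cv2.resize(a,(400,300)),b[120:420,160:560]])[:,:,::-1])
```

```text
rot [-0.0047 -0.0072  0.0017] shift now [-0.057  -0.0041 -0.0057] shift after turn [-0.0571 -0.004  -0.0053]
```

View pics/w2.png

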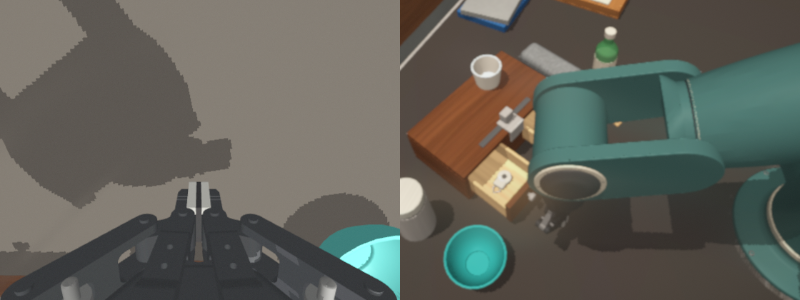

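The wrist view shows the fingers low and clear of the bowl. The side view shows the fingertips just in front of the left knob. Pushing now.

To row units: -0.02 m / 0.4 = -0.05, -0.01 m / 0.4 = -0.025, 0.003 rad / 4 = 0.0008.

move_tool(steps={"motion":[[0,0.0008,0,-0.05,-0.01,-0.0075,0],[0,0.0008,0,-0.05,0,-0.0075,0],[0,0,0,-0.025,0,0,0],[0,0,0,-0.02,0,0,0],[0,0,0,-0.02,0,0,0]]})

```text
time_s: 2.47
tcp_pos: [0.4886, 0.1872, 0.2258]
tcp_rot: [-0.002, 0.103, 0.995, 0.001]
wrist_force: [-2.3, 0.7, 1.8]
opening: -0.002
grasp_force: 0.9
```

move_tool(steps={"motion":[[0,0,0,-0.025,0,0,0],[0,0,0,-0.025,0,0,0],[0,0,0,-0.025,0,0,0],[0,0,0,-0.025,0,0,0],[0,0,0,-0.025,0,0,0]]})

```text
time_s: 2.88
tcp_pos: [0.5379, 0.1765, 0.2241]
tcp_rot: [-0.003, 0.103, 0.995, 0.0]
wrist_force: [-1.7, 0.6, 2.2]
opening: -0.001
grasp_force: 1.0
```

```bash
python3 -c "
from where import *
go(-.105,.083,.045)"
```

```text
rot [-0.0001 -0.0062  0.0003] shift now [-0.0321 -0.0001  0.0059] shift after turn [-0.032  -0.0001  0.0061]
```

To row units: -0.008 m / 0.4 = -0.02, -0.006 m / 0.4 = -0.015, -0.003 rad / 4 = -0.0008.

move_tool(steps={"motion":[[0,-0.0008,0,-0.02,0,0.0025,0],[0,-0.0008,0,-0.02,0,0.0025,0],[0,0,0,-0.015,0,0,0],[0,0,0,-0.0125,0,0,0],[0,0,0,-0.0075,0,0,0]]})

```text
time_s: 3.3
tcp_pos: [0.5668, 0.1704, 0.2218]
tcp_rot: [-0.0, 0.103, 0.995, -0.0]
wrist_force: [-1.8, -0.7, -0.8]
opening: -0.002
grasp_force: 0.8
```

move_tool(steps={"motion":[[0,0,0,-0.005,0,0,0],[0,0,0,-0.005,0,0,0],[0,0,0,-0.005,0,0,0]]})

```text
time_s: 3.55
tcp_pos: [0.5716, 0.1695, 0.2219]
tcp_rot: [-0.002, 0.103, 0.995, -0.0]
wrist_force: [-26.4, 3.5, 13.5]
opening: 0.003
grasp_force: 13.4
```

```bash
python3 -c "
from where import *
go(-.105,.083,.045)"
```

```text
rot [-0.0004 -0.0032  0.0004] shift now [ 0.0024 -0.0001  0.0039] shift after turn [ 0.0024 -0.0001  0.0039]
```

The stop was reached at about 26 N. Backing off, rising and checking.

To row units: -0.04 m / 0.4 = -0.1, -0.035 m / 0.4 = -0.0875.

move_tool(steps={"motion":[[0,0,0,0.0125,0,0,0],[0,0,0,0.05,0,0,0],[0,0,0,0.05,0,0,0],[0,0,0,0,0,-0.0875,0],[0,0,0,0,0,-0.1,0]]})

```text
time_s: 3.97
tcp_pos: [0.5267, 0.1786, 0.2957]
tcp_rot: [-0.002, 0.102, 0.995, -0.001]
wrist_force: [1.5, 0.0, 0.9]
opening: 0.005
grasp_force: 0.0
```

move_tool(steps={"motion":[[0,0,0,0,-0.075,-0.0625,0],[0,0,0,0,-0.1,0,0],[0,0,0,0,-0.0875,0,0],[0,0,0,0,0,0,0]]})

```text
time_s: 4.3
tcp_pos: [0.5057, 0.0721, 0.3231]
tcp_rot: [0.001, 0.104, 0.995, -0.0]
wrist_force: [-0.4, 0.1, 0.4]
opening: 0.003
grasp_force: 0.0
```

Run:
```python
from where import *
p,e=two((245.3,217.1),(265.9,232.3));t=ch(p)
go(-.058,t[1]-.045,.16)
a=r.camera('top');b=r.camera('side')
cv2.imwrite('pics/w3.png',np.hstack([cv2.resize(a[135:295,165:335],(400,376)),cv2.resize(b[150:350,150:363],(400,376))])[:,:,::-1])
```

```text
rot [-0.0007  0.0024 -0.002 ] shift now [-0.0893 -0.0201 -0.0096] shift after turn [-0.0892 -0.0203 -0.0099]
```

View pics/w3.png

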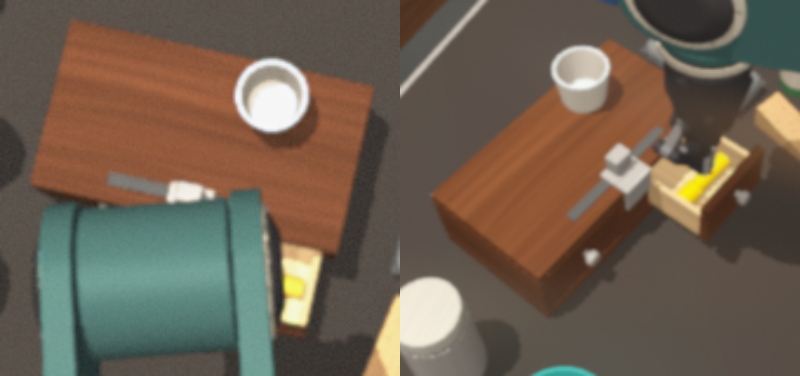

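The side view shows the left drawer flush with the chest, knob at (592,257) of the crop. The latch is still in the middle, with its tab at (618,160), and the candle is untouched. Moving to the right of the tab.

To row units: -0.03 m / 0.4 = -0.075, 0.018 m / 0.4 = 0.045.

move_tool(steps={"motion":[[0,0,0,-0.075,-0.0175,0,0],[0,0,0,-0.075,-0.0175,0,0],[0,0,0,-0.0725,-0.015,0,0],[0,0,0,0,0,0.045,0],[0,0,0,0,0,0.05,0]]})

```text
time_s: 4.82
tcp_pos: [0.5913, 0.0385, 0.2842]
tcp_rot: [0.001, 0.103, 0.995, 0.0]
wrist_force: [0.9, 1.1, -0.2]
opening: -0.003
grasp_force: 0.0
```

move_tool(steps={"motion":[[0,0,0,0,0,0,0]]})

```text
time_s: 4.9
tcp_pos: [0.5896, 0.0388, 0.2799]
tcp_rot: [-0.003, 0.102, 0.995, -0.0]
wrist_force: [-0.8, -0.2, -1.2]
opening: 0.002
grasp_force: 0.0
```

Run:
```python
from where import *
p,e=two((245.3,217.1),(265.9,232.3));t=ch(p)
go(-.058,t[1]+.05-.0265,.11)
```

```text
rot [-0.001  -0.0051  0.001 ] shift now [-0.0003  0.0636 -0.0032] shift after turn [-0.0002  0.0636 -0.0031]
```

To row units: 0.01 m / 0.4 = 0.025, 0.008 m / 0.4 = 0.02.

move_tool(steps={"motion":[[0,0,0,0,0.02,-0.005,0],[0,0,0,0,0.025,0,0],[0,0,0,0,0.025,0,0],[0,0,0,0,0.025,0,0],[0,0,0,0,0.025,0,0]]})

```text
time_s: 5.32
tcp_pos: [0.5998, 0.0864, 0.2872]
tcp_rot: [0.001, 0.102, 0.995, 0.0]
wrist_force: [0.0, -1.5, 1.3]
opening: 0.001
grasp_force: 0.9
```

move_tool(steps={"motion":[[0,0,0,0,0.015,0,0],[0,0,0,0,0.0125,0,0],[0,0,0,0,0.0075,0,0],[0,0,0,0,0.005,0,0]]})

```text
time_s: 5.65
tcp_pos: [0.6029, 0.101, 0.2861]
tcp_rot: [-0.0, 0.103, 0.995, -0.0]
wrist_force: [-0.2, -2.0, 0.2]
opening: 0.001
grasp_force: 0.8
```

Run:
```python
from where import *
p,e=two((245.3,217.1),(265.9,232.3));t=ch(p)
go(-.058,t[1]+.05-.0265,.11)
```

```text
rot [-0.0001 -0.0001  0.0005] shift now [ 0.     -0.      0.0031] shift after turn [ 0.     -0.      0.0031]
```

Contact at 2 N, no stop yet; pushing on in small steps.

To row units: 0.002 m / 0.4 = 0.005, 0.001 m / 0.4 = 0.0025.

move_tool(steps={"motion":[[0,0,0,0,0.005,0.005,0],[0,0,0,0,0.005,0,0],[0,0,0,0,0.0025,0,0]]})

```text
time_s: 5.9
tcp_pos: [0.6039, 0.1055, 0.2838]
tcp_rot: [-0.0, 0.103, 0.995, -0.0]
wrist_force: [-0.3, -2.2, -1.5]
opening: 0.004
grasp_force: 0.8
```

move_tool(steps={"motion":[[0,0,0,0,0.005,0,0],[0,0,0,0,0.0025,0,0]]})

```text
time_s: 6.07
tcp_pos: [0.6044, 0.1078, 0.2838]
tcp_rot: [-0.0, 0.103, 0.995, -0.001]
wrist_force: [-3.3, -15.9, 2.0]
opening: -0.001
grasp_force: 8.1
```

The end stop was felt at 16 N. Backing off, rising and retreating to look.

To row units: -0.04 m / 0.4 = -0.1, -0.035 m / 0.4 = -0.0875.

move_tool(steps={"motion":[[0,0,0,0,-0.0125,0,0],[0,0,0,0,-0.0375,0,0],[0,0,0,0,0,-0.0875,0],[0,0,0,0,0,-0.1,0],[0,0,0,0,0,-0.1,0]]})

```text
time_s: 6.48
tcp_pos: [0.5999, 0.0878, 0.4001]
tcp_rot: [-0.001, 0.103, 0.995, 0.0]
wrist_force: [1.5, 0.2, 0.7]
opening: -0.002
grasp_force: 0.0
```

move_tool(steps={"motion":[[0,0,0,0.05,-0.0875,0,0],[0,0,0,0.05,-0.0875,0,0],[0,0,0,0.05,-0.0875,0,0],[0,0,0,0.05,-0.0875,0,0],[0,0,0,0,0,0,0]]})

```text
time_s: 6.9
tcp_pos: [0.49, -0.0356, 0.3997]
tcp_rot: [0.001, 0.104, 0.995, -0.0]
wrist_force: [-0.4, 0.7, -0.3]
opening: -0.004
grasp_force: 0.0
```

Run:
```python
from where import *
a=r.camera('top');b=r.camera('side')
cv2.imwrite('pics/w4.png',np.hstack([cv2.resize(a,(400,300)),b[100:400,80:480]])[:,:,::-1])
```

```text
(no output)
```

View pics/w4.png

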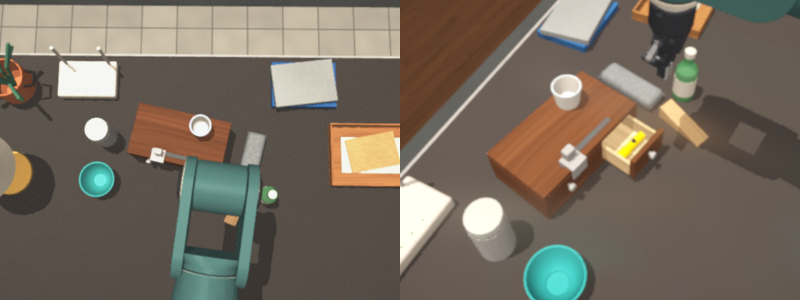

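Both views show the latch at its left end in front of the shut left drawer. The torch drawer's knob is at full-picture (332,255), unchanged, and the bystanders are in place.

```bash
python3 -c "
from rig import r
print(r.job_done())"
```

```text
the job is handed in; nothing more can be done
None
```

I pushed the fob's drawer (left) shut against its stop and slid the latch left to its end stop in front of it; pictures show the torch's drawer and bystanders unmoved, and the job is handed in at about 7 s (no verdict was returned).

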